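Gauge a hanging bracket in the bench caliper

ROBOT

A 6-joint arm with a two-finger parallel gripper is mounted at the origin on the work surface; the furniture and walls round the work are solid. World frame = base frame: x ahead of the robot, y to its left, z up, the work surface at z = 0. Lengths are in mm, angles in degrees, forces in N, time in s.
With the tool pointing down it reaches from about 350 to 850 mm from the base axis. Payload 8.1 kg.
Tool frame: the origin (TCP) lies at the very end of the fingers, on their centre line; the grasp point (between the pads) lies 19 mm behind it; z points along the fingers, y is the line along which they close (so a half turn about z gives the same grasp; the last joint's range is limited). The gripper opens to 85 mm and grips with 20 to 120 N. Pads are 22 mm wide; open, the fingers measure 114 mm over their backs; the gripper's body (76 mm by 85 mm) begins 54 mm behind the grasp point. The pads swing forward as they close: fully open they stand 13 mm farther back than shut.
Start: joints at [-68.778, 7.471, 85.268, -0, 87.261, -4.893], TCP at [264.128, -538.741, 231.292] pointing down, gripper open.
Joint ranges: [-169.43, 169.43], [-51.17, 129.36], [1.28, 143.12], [-76.62, 256.62], [0, 156.53], [-152.29, 152.29]. Speed limits (degrees/s): [136.94, 136.94, 159.86, 180, 180, 180].

INTERFACE

Orientations are given as [roll, pitch, yaw] about the fixed x, y, z axes, in that order (R = Rz(yaw) Ry(pitch) Rx(roll)).
In Python, from bench import * gives the robot as it stands.
- The arm moves only by the tool play_rows, never from a script. Its argument "increments" is a list of rows, each a list of 3 entries, a list of its own where there are three numbers: the gripper's target within -1 to 1 (fully open at 1, half-way at 0, shut at -1), then the shift along the tool's x, y, z in mm, then the turn about the tool's z in rad. A call has 1 to 12 rows; each row shifts and turns the commanded pose from where the row before left it, along the tool's axes as they then stand; what a row does not reach is not made up. A row lasts 1/12 s, in which the tool goes at most 41.7 mm and 7.16 degrees, less where a joint would pass 70% of its speed; a pose out of reach is approached as far as the arm can. A call is refused whole if a number of a shift passes 41.7 or a number of a turn 0.125, either way. A call with a gripper value outside its range is refused whole. The fingers move at their own pace and stop on an object; "force" is the grip in N (left out, the last holds). Time passes only in rows, so rows that do not move let the fingers close. It gives the time, the measured TCP pose, the force, the opening and the grip force at its end, in the units of the state.
- sense(): the state, without advancing time (a new reading comes with each control period).
- snapshot(name): name is "scene" or "top"; returns a dict with "color" (384x512x3 uint8, red, green, blue), "intrinsics" (3x3 intrinsics, pixels), "k1" (the pictures are not rectified: a ray, as slopes to the right and down, at radius r is drawn at 1 + k1 r^2 times it, then the intrinsics apply), "world_from_camera" (4x4, takes a point from camera to world coordinates). Camera axes: x right, y down, z forward; pixel columns grow to the right and rows downward; lengths in mm; the calibration is good to about 2 mm. A picture is of the moment at which its call begins. There is no depth.
- hand_in(): hands the job in; it is judged then, once.
Trained networks look in a picture, given as the dict that the camera call returned (one of the last four; its "shot" number tells which), for a name from the list of things; names that differ only in an ending like _2 or _b are one class to them, and where a whole thing is asked for, a point or a joint stands for the part that bears it (a point fixed in the world has none). Each returns a list of dicts, best first, with "p" (0 to 1); they miss things now and then, are a little off and sometimes report something else, mostly with a low value. They report only what shows in the picture. A call takes as long as a camera call.
- find_in(query, picture): "xyz" ([x, y, z] in mm, in the coordinates of the camera as it stood for that picture, good to about 4 mm: the middle of the surface that is visible of it).
- regions_of(query, picture): "mask" (384x512 bool, what is visible of it).
- pinpoint(query, picture): "xyz" ([x, y, z] in mm, in the coordinates of the camera as it stood for that picture, good to about 4 mm: a listed point, or the origin of a listed thing).
The state is a dict: "time": time; "joint_pos": joint angles; "qd": joint speeds; "joint_efforts": joint torques, N m; "tool_pos": TCP position; "tcp_rot": TCP orientation; "ft_force": force on the tool from outside, world axes, zero at the start; "wrist_torque": the same for the moment, N m; "finger_gap": finger opening in mm; "grip_force": force on a finger pad.
Only numpy, scipy, OpenCV 4.12 (cv2) and the standard library are available. Lean on these libraries where they do the work, as an engineer would, in place of code of your own. Each camera call takes 0.05 s, during which the arm holds its last target. There are 200 camera calls.

TASK

Take the wider of the two wooden brackets off its studs: raise it until the stud heads reach the wide ends of its keyhole slots, then draw it off. Stand it upright between the jaws of the bench caliper and slide the movable jaw up to it, until the bracket is held against the fixed jaw and the sprung pad is pushed about halfway into its travel, never right in. Let go and leave it gripped like that, with everything else where it is.

Things in the scene. Friction and masses are not known exactly. Their poses are not given: they have to be found in the camera images.
- board: Upright hanging board on a foot, fixed. Origin on the bench, in the plane of its front face; x points into the board (front faces -x), y along it, z up. Board 18 mm thick, 210 wide, top edge at z = 125 mm; foot 215 wide, x = -30 to 55, 16 high. Two pairs of steel studs in front, centred at y = +50 and -50 mm; a bracket hangs on each, which one where varies.
- studs_a (a point): Middle of the pair of studs at the board's y = +50 mm, in the plane of the board's front, 98 mm above the bench. The studs of a pair are 36 mm apart: shank 7 mm thick, 9 mm long, then a head 14 mm across and 5 mm thick.
- studs_b (a point): Middle of the other, equal pair of studs, at the board's y = -50 mm.
- bracket: The wider wooden bracket, the one to gauge: slab 90 mm wide (y), 32 thick (x), 130 tall (z), 0.15 to 0.31 kg. Origin: centre of the slab's underside. In front (-x) a corbel 26 wide, flush with the underside, sticks out 30 mm up to z = 45 and 18 mm up to z = 72 mm. Hanging, its axes are parallel to the board's, its origin about 17 mm in front of the board and 34 mm above the bench.
- bracket_top (a point): Centre of the wider bracket's top (130 mm above its origin). Hanging, it is 39 mm above the board's top edge, so the slab can be pinched there across its 32 mm thickness, front and back.
- bracket_keyhole (a point): In the wider bracket's back face, midway between its two keyhole slots (36 mm apart), at the height of the wide holes' centres (34 mm above its origin; holes 22 wide, 24 high, narrow slots above them 10 mm wide). Hanging, it is 30 mm below the studs: raise the bracket 30 mm (+-4), then draw it at least 17 mm, better 35, to the board's -x.
- spare: The narrower bracket, same shape but 70 mm wide; hangs on the other pair of studs and is to stay there. Origin: centre of its slab's underside; axes as the wider bracket's.
- caliper: Bench caliper, fixed: plank with a steel beam along one side. Origin on the bench under the plank's middle; y runs along the beam away from the fixed jaw, x towards the beam. Plank x = -60 to 70, y = -150 to 150 mm, top z = 18. Beam x = 39 to 61, top z = 41, so the corbel must point to -x. Jaws x = -26 to 62, z = 18 to 64 mm. The bracket belongs at about x = 0, width along y.
- fixed_jaw: The fixed steel jaw at the caliper's -y end; its measuring face lies at y = -115 mm in the caliper's frame (this body's frame coincides with the caliper's).
- jaw (a joint): Travel of the movable jaw towards the fixed jaw (the caliper's -y), in m: 0 = fully open, 160 mm between fixed face and pad; at most 0.085 = 75 mm. Gap = 160 mm - value + pad value. It slides with about 9 N of friction and stays where it is left. It starts anywhere from 0 to 0.08, often too far shut for the bracket.
- jaw_tab (a point): The upright steel tab on the movable jaw's carriage, to push or pinch the jaw by: 14 mm thick along the caliper's y, 34 mm along x, top 105 mm above the bench. This point is in its middle, 15 mm below its top, at x = 50 mm in the caliper's frame, 80 mm behind (+y) the pad's face when the pad is out.
- pad (a joint): How far the sprung measuring pad is pushed into the movable jaw, in m: 0 = right out, 0.010 = right in. Spring 0.8 N per mm, so halfway (0.005) is 4 N on the part. Its brass stem comes out of the jaw's back as far as the pad goes in.
- pad_face (a point): Centre of the pad's measuring face (40 mm wide, 30 mm high, 43 mm above the bench), facing the fixed jaw.
- wax_tin: Bystander, to be left alone: wax tin, 84 mm round, 81 mm tall; origin at the centre of its underside
- spray_can: Bystander, to be left alone: spray can, 59 mm round, 225 mm tall; origin at the centre of its underside
- tape_measure: Bystander, to be left alone: tape measure, 32x84x61 mm; origin at the centre of its underside

How it is judged:
By the outcome, as a careful person would: the job done as asked, in the order asked, and still so for the second after the job is handed in, with the robot touching nothing.
It also fails if it takes over 72 s, if anything falls off the work surface, if the arm or the gripper's body presses on something with over 40 N, if the wrist force passes 120 N, or if a joint passes its speed limit or range.

## Working session

There is one attempt and no reset: what is moved stays moved. The work goes in short steps, Python scripts to look and compute and a tool call to move; the robot and the scene stay as the last step left them, time stands still between calls to the robot, and variables do not carry over. Pictures are saved under pics/ and viewed, at most 10 in all, crops included, and the job is handed in when it is done.

Besides the shell and the picture viewer there is one more tool, called as name([rows], argument=value, ...), one row to a line, values as JSON. play_rows: Moves the arm, as the interface text tells. Its arguments: {"type":"object","properties":{"increments":{"type":"array","items":{"type":"array"}},"force":{"type":"number"}},"required":["increments"]}

```bash
mkdir -p pics
cat > h.py <<'E'
from bench import *
import numpy as np, cv2
def w(pic,p): 
    T=np.array(pic["world_from_camera"]); return T[:3,:3]@np.array(p)+T[:3,3]
def px(pic,P):
    T=np.linalg.inv(np.array(pic["world_from_camera"])); c=T[:3,:3]@np.array(P)+T[:3,3]
    s=c[:2]/c[2]; s=s*(1+pic["k1"]*(s@s)); K=np.array(pic["intrinsics"]); return K[:2,:2]@s+K[:2,2]
def save(pic,n): cv2.imwrite(f"pics/{n}.png",cv2.cvtColor(pic["color"],cv2.COLOR_RGB2BGR))
E
cat > m.py <<'E'
from h import *
ims=[]
for n in ("scene","top"):
    p=snapshot(n); ims.append(p["color"])
    print(n,np.round(np.array(p["world_from_camera"])[:3,3]))
    for q in ["board","studs_a","studs_b","bracket","bracket_top","spare","caliper","jaw_tab","pad_face","wax_tin","spray_can","tape_measure"]:
        r=pinpoint(q,p)
        print(q,[(round(d["p"],2),np.round(w(p,d["xyz"])).astype(int).tolist(),np.round(px(p,w(p,d["xyz"]))).astype(int).tolist()) for d in r[:2]])
im=np.vstack(ims); cv2.imwrite("pics/a.png",cv2.cvtColor(cv2.resize(im,(400,600)),cv2.COLOR_RGB2BGR))
cv2.imwrite("pics/s.png",cv2.cvtColor(cv2.resize(ims[0],(800,600)),cv2.COLOR_RGB2BGR))
cv2.imwrite("pics/t.png",cv2.cvtColor(cv2.resize(ims[1],(800,600)),cv2.COLOR_RGB2BGR))
print(sense())
E
python3 m.py
```

```text
scene [-221.  550.  805.]
board [(0.71, [534, -226, 2], [318, 195])]
studs_a [(0.68, [544, -174, 99], [303, 171])]
studs_b [(0.68, [544, -174, 99], [303, 171])]
bracket [(0.95, [509, -270, 39], [336, 183]), (0.28, [536, -225, 0], [317, 195])]
bracket_top [(0.77, [508, -272, 164], [341, 144]), (0.4, [405, -47, -3], [301, 248])]
spare [(0.65, [499, 101, 43], [229, 239]), (0.56, [522, -172, 36], [307, 194])]
caliper [(0.61, [506, 95, 5], [230, 248])]
jaw_tab [(0.87, [586, 61, 89], [221, 200]), (0.45, [536, -224, 0], [317, 195])]
pad_face [(0.66, [501, 102, 42], [228, 239])]
wax_tin [(0.73, [410, 291, -3], [181, 312])]
spray_can [(0.95, [640, -48, 1], [245, 201])]
tape_measure [(0.58, [403, -49, -2], [301, 248])]
top [393.  31. 968.]
board [(0.96, [534, -217, -1], [345, 191])]
studs_a [(0.73, [538, -175, 99], [337, 183])]
studs_b [(0.73, [538, -175, 99], [337, 183])]
bracket [(0.89, [503, -268, 35], [368, 202]), (0.7, [642, -47, 0], [281, 151])]
bracket_top [(0.72, [509, -267, 166], [386, 192])]
spare [(0.89, [526, -169, 33], [329, 192])]
caliper [(0.66, [502, 103, 4], [224, 201])]
jaw_t
[... 319 characters left out ...]
24, 202])]
{'time': 1.3, 'joint_pos': array([-6.87792150e+01,  7.47202027e+00,  8.52659590e+01, -2.07933923e-03,
        8.72631249e+01, -4.89252916e+00]), 'qd': array([-0.07277696,  0.0646963 ,  0.02997754, -0.07992263, -0.08865473,
       -0.03288753]), 'joint_efforts': array([ 9.43647251e-05, -5.69316816e+01, -5.00860333e+01, -1.97317340e-04,
        1.04935250e-03, -1.36175478e-05]), 'tool_pos': array([ 264.10349285, -538.75302587,  231.30097689]), 'tcp_rot': array([-1.79998723e+02,  1.97522284e-03,  2.61134135e+01]), 'ft_force': array([-0.63728812, -0.08423651, -0.26734278]), 'wrist_torque': array([0.05742962, 0.00124183, 0.02475751]), 'grip_force': 0.0, 'finger_gap': 85.11059325179298}
```

View pics/s.png

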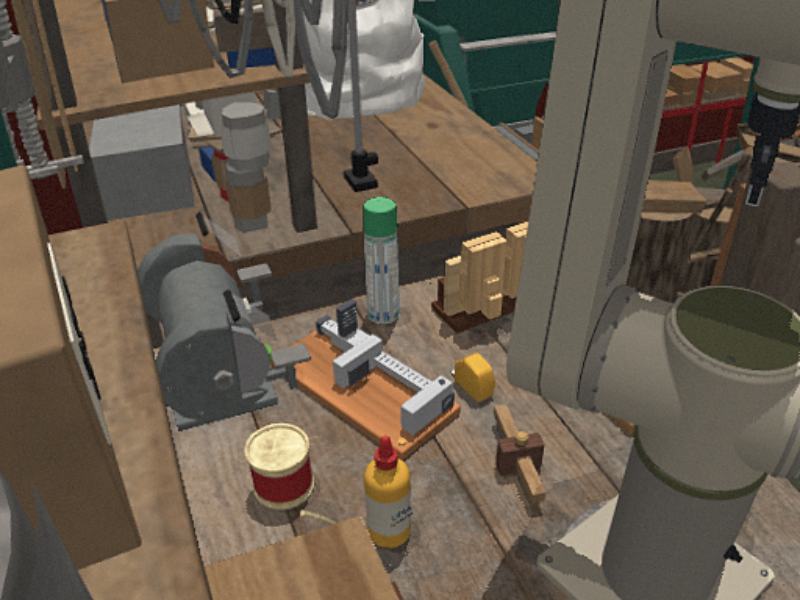

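View pics/t.png

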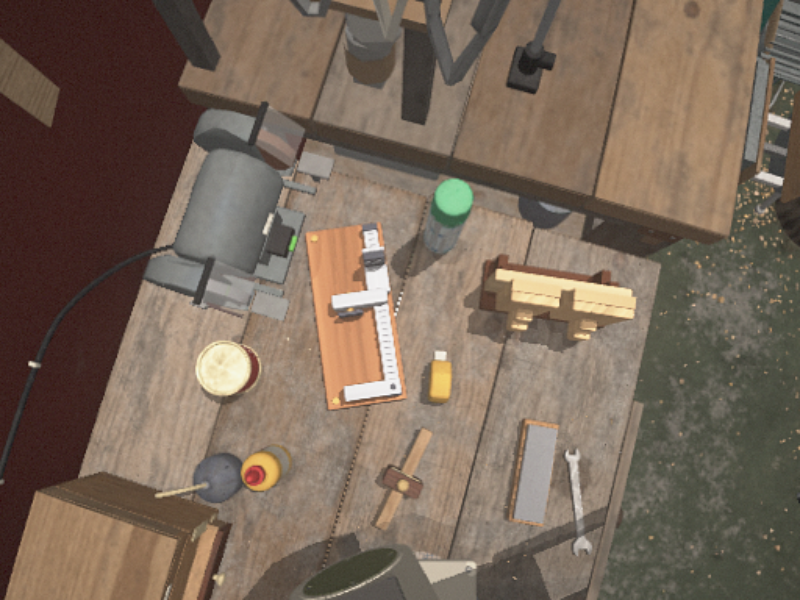

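The pictures show the brackets hanging at the right (top view, about (565,290)) with the wide one on the right. The caliper is at (355,315), its fixed jaw at the lower end and its beam on the right. I'll fit poses to the masks next.

```bash
cat > fit.py <<'E'
from h import *
from scipy.optimize import minimize
def boxc(x0,x1,y0,y1,z0,z1): return np.array([[x,y,z] for x in(x0,x1) for y in(y0,y1) for z in(z0,z1)],float)
def brk(wd): return [boxc(-16,16,-wd/2,wd/2,0,130),boxc(-46,-16,-13,13,0,45),boxc(-34,-16,-13,13,0,72)]
def cal(q): return [boxc(-60,70,-150,150,0,18),boxc(-26,62,-135,-115,18,64),boxc(39,61,-150,150,18,41),boxc(-26,62,51-q,72-q,18,64),boxc(33,67,118-q,132-q,40,105)]
def sil(pic,boxes,x,y,yaw,z):
    c,s=np.cos(yaw),np.sin(yaw); R=np.array([[c,-s,0],[s,c,0],[0,0,1]]); m=np.zeros((384*4,512*4),np.uint8)
    for b in boxes:
        P=np.array([px(pic,R@v+[x,y,z]) for v in b]); h=cv2.convexHull(((P+.5)*4).astype(np.float32))
        cv2.fillConvexPoly(m,h.astype(np.int32),255)
    return cv2.resize(m,(512,384),interpolation=cv2.INTER_AREA)/255.
def fit(pics,masks,boxf,z,p0):
    def cost(p):
        t=0
        for pic,m in zip(pics,masks):
            s=sil(pic,boxf(p),p[0],p[1],np.radians(p[2]),z); t+=np.abs(s-m).sum()/m.sum()
        return t
    best=None
    p=np.array(p0,float)
    for k in range(3):
        sim=np.vstack([p]+[p+d for d in np.diag([6,6,4,8][:len(p)])/(k+1)])
        r=minimize(cost,p,method="Nelder-Mead",options=dict(initial_simplex=sim,maxiter=150,xatol=.05,fatol=1e-4)); p=r.x
    return np.round(p,1),round(r.fun,3)
E
cat > f1.py <<'E'
from fit import *
sc=snapshot("scene"); tp=snapshot("top")
def M(q,p):
    r=regions_of(q,p); print(q,[(round(d["p"],2),int(d["mask"].sum())) for d in r[:2]]); return r[0]["mask"].astype(float)
ct,cs=M("caliper",tp),M("caliper",sc)
bt=M("bracket",tp); st=M("spare",tp)
print("bracket",fit([tp],[bt],lambda p:brk(90),34,[505,-269,-9]))
print("spare",fit([tp],[st],lambda p:brk(70),34,[524,-170,-9]))
f=lambda p:cal(p[3])
print("cal top",fit([tp],[ct],f,0,[504,99,-83,48]))
print("cal both",fit([tp,sc],[ct,cs],f,0,[504,99,-83,48]))
im=np.dstack([bt,st,ct])*120+tp["color"]*.5
cv2.imwrite("pics/mask.png",cv2.resize(im[100:300,180:440].astype(np.uint8),(780,600)))
E
python3 f1.py
```

```text
caliper [(0.89, 5836)]
caliper [(0.92, 5181)]
bracket [(0.68, 1161)]
spare [(0.74, 911)]
bracket (array([ 506.9, -270.9,   -6.1]), np.float64(0.098))
spare (array([ 520.9, -170.3,   -6.4]), np.float64(0.097))
cal top (array([501.7,  99.1, -80.8,  53.9]), np.float64(0.021))
cal both (array([502.2,  98.1, -81. ,  49.2]), np.float64(0.179))
```

View pics/mask.png

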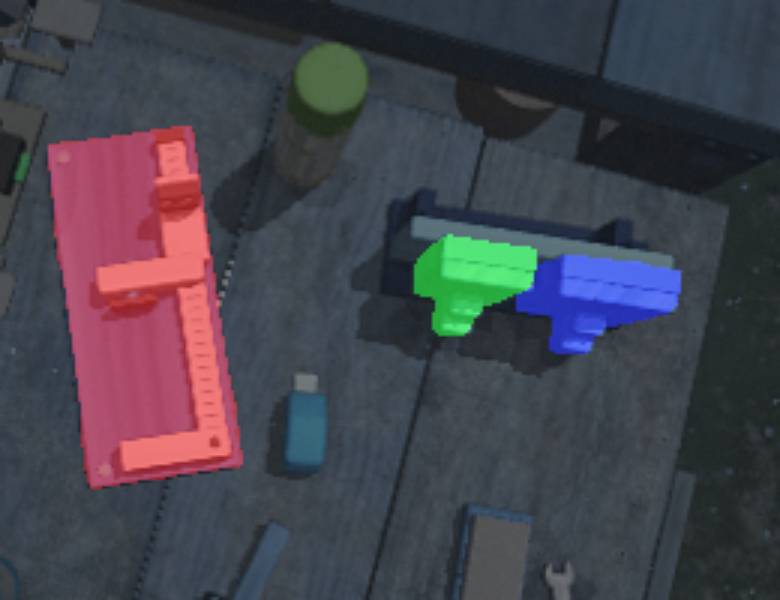

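play_rows([
  [1,[0,0,0],-0.123],
  [1,[0,0,0],-0.123],
  [1,[0,0,0],-0.123],
  [1,[0,0,0],-0.123],
  [1,[0,0,0],-0.123],
  [1,[0,0,0],-0.123],
  [1,[0,0,0],-0.123],
  [1,[0,0,0],-0.123],
  [1,[0,0,0],0],
], force=40)

```text
time: 2.35
tool_pos: [264.1, -538.7, 231.3]
tcp_rot: [180.0, -0.0, 82.8]
ft_force: [0.6, -0.1, -0.7]
finger_gap: 85.2
grip_force: 0.0
```

play_rows([
  [1,[27,18.7,0],0],
  [1,[27,18.7,0],0],
  [1,[27,18.7,0],0],
  [1,[27,18.7,0],0],
  [1,[27,18.7,0],0],
  [1,[27,18.7,0],0],
  [1,[27,18.7,0],0],
  [1,[27,18.7,0],0],
  [1,[27,18.7,0],0],
  [1,[27,18.7,0],0],
  [1,[27,18.7,0],0],
  [1,[0,0,0],0],
])

```text
time: 3.35
tool_pos: [510.0, -266.7, 231.4]
tcp_rot: [179.9, -0.1, 82.5]
ft_force: [-0.5, -0.3, -0.2]
finger_gap: 85.4
grip_force: 0.0
```

```bash
cat > f2.py <<'E'
from fit import *
sc=snapshot("scene")
r=pinpoint("bracket_top",sc); print([(round(d["p"],2),np.round(w(sc,d["xyz"]))) for d in r[:2]])
r=pinpoint("bracket_keyhole",sc); print([(round(d["p"],2),np.round(w(sc,d["xyz"]))) for d in r[:2]])
tp=snapshot("top"); r=pinpoint("bracket_top",tp); print([(round(d["p"],2),np.round(w(tp,d["xyz"]))) for d in r[:2]])
# top edge lines of the brackets in the top picture for yaw: project predictions
def ov(pic,n,c,sz):
    im=cv2.resize(pic["color"],None,fx=4,fy=4,interpolation=cv2.INTER_CUBIC)
    for yaw,col in ((-7.5,(255,0,0)),):
        a=np.radians(yaw);R=np.array([[np.cos(a),-np.sin(a),0],[np.sin(a),np.cos(a),0],[0,0,1]])
        for o,wd in (([507,-270,34],90),([520.5,-171,34],70)):
            P=[px(pic,R@np.array([x,y,130])+o)*4+2 for x,y in((-16,-wd/2),(16,-wd/2),(16,wd/2),(-16,wd/2))]
            cv2.polylines(im,[np.array(P).astype(np.int32)],True,col,1)
    x,y=c; save({"color":im[4*y:4*y+sz[1],4*x:4*x+sz[0]]},n)
ov(sc,"ov",(265,130),(480,300));
E
python3 f2.py
```

```text
[(0.7, array([ 508., -278.,  163.]))]
[(0.67, array([ 531., -272.,   66.])), (0.63, array([ 534., -224.,    1.]))]
[(0.87, array([ 508., -272.,  165.]))]
```

View pics/ov.png

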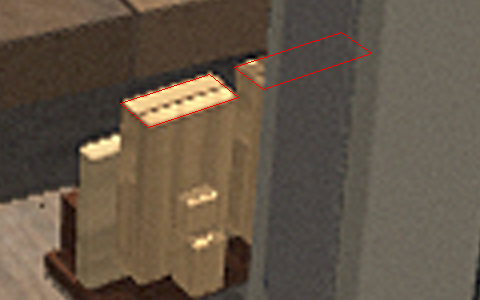

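The overlay of my estimate (origin 507,-270, yaw -7.5°) sits right on the spare's top and on the visible edge of the wide bracket. Descending now to pinch it.

play_rows([
  [1,[-4,-2,10],0],
  [1,[0,0,20],0],
  [1,[0,0,20],0],
  [1,[0,0,20],0],
  [1,[0,0,16],0],
  [1,[0,0,9],0],
  [1,[0,0,4],0],
  [1,[0,0,0],0],
  [1,[0,0,0],0],
])

```text
time: 4.35
tool_pos: [504.5, -275.5, 133.0]
tcp_rot: [180.0, 0.0, 82.5]
ft_force: [-0.5, 0.3, 0.5]
finger_gap: 85.5
grip_force: 0.0
```

play_rows([
  [-1,[0,0,0],0],
  [-1,[0,0,0],0],
  [-1,[0,0,0],0],
  [-1,[0,0,0],0],
  [-1,[0,0,0],0],
  [-1,[0,0,0],0],
  [-1,[0,0,0],0],
  [-1,[0,0,0],0],
  [-1,[0,0,0],0],
  [-1,[0,0,0],0],
])

```text
time: 5.18
tool_pos: [504.9, -275.1, 133.0]
tcp_rot: [179.9, 0.0, 82.5]
ft_force: [-0.4, 1.4, 5.8]
finger_gap: 31.3
grip_force: 40.3
```

play_rows([
  [-1,[0,0,-3],0],
  [-1,[0,0,-3],0],
  [-1,[0,0,-4],0],
  [-1,[0,0,-4],0],
  [-1,[0,0,-4],0],
  [-1,[0,0,-4],0],
  [-1,[0,0,-4],0],
  [-1,[0,0,-3],0],
  [-1,[0,0,-1],0],
  [-1,[0,0,0],0],
  [-1,[0,0,0],0],
], force=60)

```text
time: 6.1
tool_pos: [504.3, -274.9, 162.2]
tcp_rot: [-180.0, -0.0, 82.5]
ft_force: [0.0, -0.7, -1.8]
finger_gap: 31.4
grip_force: 60.0
```

```bash
cat > f3.py <<'E'
from fit import *
sc=snapshot("scene"); tp=snapshot("top")
for p in (sc,tp):
  for q in ("bracket","bracket_top","bracket_keyhole"):
    r=pinpoint(q,p); print(q,[(round(d["p"],2),np.round(w(p,d["xyz"]))) for d in r[:1]])
s=sense(); print(s["tool_pos"],s["ft_force"],s["wrist_torque"],s["finger_gap"])
E
python3 f3.py
```

```text
bracket [(0.56, array([ 506., -270.,   68.]))]
bracket_top [(0.8, array([ 503., -274.,  195.]))]
bracket_keyhole [(0.75, array([ 523., -271.,   96.]))]
bracket [(0.58, array([ 501., -270.,   62.]))]
bracket_top [(0.84, array([ 510., -268.,  196.]))]
bracket_keyhole [(0.61, array([ 523., -276.,   98.]))]
[ 504.30761897 -274.83213213  162.17558303] [ 0.17291106 -0.36884698 -1.42677783] [-0.03843007 -0.02116455 -0.01566431] 31.482150948284687
```

play_rows([
  [-1,[0,-1,-0.7],0],
  [-1,[0,-2,0],0],
  [-1,[0,-3,0],0],
  [-1,[0,-3,0],0],
  [-1,[0,-3,0],0],
  [-1,[0,0,0],0],
])

```text
time: 7.0
tool_pos: [491.8, -273.2, 163.0]
tcp_rot: [-180.0, -0.0, 82.5]
ft_force: [-0.5, 0.3, -1.7]
finger_gap: 31.0
grip_force: 60.0
```

play_rows([
  [-1,[0,-5,0],0],
  [-1,[0,-8,0],0],
  [-1,[0,-10,0],0],
  [-1,[0,-12,0],0],
  [-1,[0,-12,0],0],
  [-1,[0,-6,-10],0],
  [-1,[0,0,-25],0],
  [-1,[0,0,-25],0],
  [-1,[0,0,-20],0],
  [-1,[0,0,-10],0],
  [-1,[0,0,0],0],
])

```text
time: 7.92
tool_pos: [441.1, -267.3, 256.7]
tcp_rot: [179.7, 0.2, 82.5]
ft_force: [-0.6, -0.5, -1.9]
finger_gap: 31.4
grip_force: 60.0
```

play_rows([
  [-1,[0,0,0],0.058],
  [-1,[0,0,0],0.111],
  [-1,[0,0,0],0.111],
  [-1,[0,0,0],0.111],
  [-1,[0,0,0],0.111],
  [-1,[0,0,0],0.111],
  [-1,[0,0,0],0.111],
  [-1,[0,0,0],0.111],
  [-1,[0,0,0],0.111],
  [-1,[0,0,0],0.111],
  [-1,[0,0,0],0.111],
  [-1,[0,0,0],0.111],
])

```text
time: 8.92
tool_pos: [439.2, -265.9, 251.2]
tcp_rot: [-179.9, 0.1, 8.9]
ft_force: [-0.0, 0.4, -1.3]
finger_gap: 31.4
grip_force: 59.8
```

play_rows([
  [-1,[0,0,0],0],
  [-1,[0,0,0],0],
])

```text
time: 9.08
tool_pos: [439.4, -266.0, 251.7]
tcp_rot: [-179.9, 0.1, 9.4]
ft_force: [0.7, 0.8, -2.3]
finger_gap: 31.5
grip_force: 59.8
```

```bash
cat > f4.py <<'E'
from fit import *
s=sense(); print(np.round(s["tool_pos"],1),np.round(s["tcp_rot"],1),s["ft_force"],s["wrist_torque"])
sc=snapshot("scene"); tp=snapshot("top")
for p in (sc,tp):
  for q in ("bracket","bracket_top","spare"):
    r=pinpoint(q,p); print(q,[(round(d["p"],2),np.round(w(p,d["xyz"]))) for d in r[:1]])
m=[regions_of("bracket",p)[0] for p in (sc,tp)]
print([(d["p"],d["mask"].sum()) for d in m])
im=np.hstack([sc["color"],tp["color"]]).copy(); mm=np.hstack([d["mask"] for d in m])
im[...,0][mm]=255
cv2.imwrite("pics/c.png",cv2.cvtColor(cv2.resize(im[80:330],(800,195*1)),cv2.COLOR_RGB2BGR))
E
python3 f4.py
```

```text
[ 439.4 -266.   251.7] [-1.799e+02  1.000e-01  9.400e+00] [ 0.74110215  0.78354439 -2.28523818] [-0.07012397  0.00179075  0.01921832]
bracket [(0.27, array([ 533., -224.,    2.]))]
bracket_top []
spare [(0.68, array([ 522., -173.,   36.]))]
bracket [(0.7, array([ 440., -267.,  155.]))]
bracket_top [(0.95, array([ 448., -264.,  284.]))]
spare [(0.63, array([ 522., -170.,   32.]))]Traceback (most recent call last):
  File "f4.py", line 7, in <module>
    m=[regions_of("bracket",p)[0] for p in (sc,tp)]
       ~~~~~~~~~~~~~~~~~~~~~~~^^^
IndexError: list index out of range
```

play_rows([
  [-1,[2,-15,0],0],
  [-1,[4,-25,0],0],
  [-1,[5,-35,0],0],
  [-1,[5,-35,0],0],
  [-1,[5,-35,0],0],
  [-1,[5,-35,0],0],
  [-1,[5,-35,0],0],
  [-1,[5,-35,0],0],
  [-1,[5,-35,0],0],
  [-1,[5,-35,0],0],
  [-1,[4,-20,0],0],
  [-1,[2,-10,0],0],
])

```text
time: 10.53
tool_pos: [434.5, 90.6, 253.2]
tcp_rot: [-179.9, -0.0, 9.4]
ft_force: [0.8, 0.3, -1.7]
finger_gap: 31.3
grip_force: 60.1
```

play_rows([
  [-1,[0,0,20],0],
  [-1,[0,0,25],0],
  [-1,[0,0,15],0],
  [-1,[0,0,0],0],
  [-1,[0,0,0],0],
])

```text
time: 10.95
tool_pos: [434.4, 87.2, 192.5]
tcp_rot: [-180.0, 0.1, 9.2]
ft_force: [0.1, -0.3, -1.0]
finger_gap: 30.9
grip_force: 60.0
```

```bash
cat > f5.py <<'E'
from fit import *
s=sense(); t=s["tool_pos"]; print(np.round(t,1),np.round(s["tcp_rot"],2),s["ft_force"])
sc=snapshot("scene")
for q in ("bracket","bracket_top","jaw_tab","pad_face","caliper"):
    r=pinpoint(q,sc); print(q,[(round(d["p"],2),np.round(w(sc,d["xyz"]))) for d in r[:1]])
im=cv2.resize(sc["color"],None,fx=4,fy=4,interpolation=cv2.INTER_CUBIC)
def rot(a): a=np.radians(a); return np.array([[np.cos(a),-np.sin(a),0],[np.sin(a),np.cos(a),0],[0,0,1]])
def draw(boxes,o,yaw,col):
    for b in boxes:
        P=[(px(sc,rot(yaw)@v+o)*4+2).astype(int) for v in b]
        for i in range(8):
            for k in (1,2,4):
                if not i&k: cv2.line(im,tuple(map(int,P[i])),tuple(map(int,P[i|k])),col,1)
c=np.array([502,98.8,0]); draw(cal(49),c,-80.9,(0,255,0))
yaw=s["tcp_rot"][2]-90; o=np.array([t[0],t[1],t[2]-99])+rot(yaw)@[0,5.5,0]
draw(brk(90)[:2],o,yaw,(255,0,0))
print("bracket in caliper",np.round(rot(-80.9).T@(o-c),1))
save({"color":im[4*150:4*290,4*170:4*320]},"d")
E
python3 f5.py
```

```text
[434.4  87.2 192.5] [-1.80e+02  1.10e-01  9.21e+00] [ 0.13693174 -0.34593769 -0.99905877]
bracket [(0.84, array([437.,  90.,  95.]))]
bracket_top [(0.96, array([436.,  85., 220.]))]
jaw_tab [(0.95, array([586.,  58.,  92.]))]
pad_face [(0.66, array([500., 100.,  44.]))]
caliper [(0.57, array([504.,  93.,   4.]))]
bracket in caliper [  0.7 -63.1  93.5]
```

View pics/d.png

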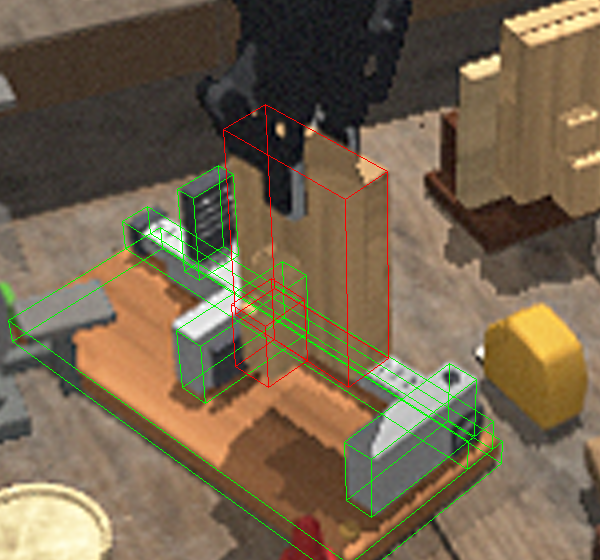

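The green caliper outline fits well, with the fixed jaw at about (410,450) and the movable jaw at (205,350). The bracket's red outline follows its right edge, but the corbel isn't clear under the lines, so I'll look again without the overlay.

Run:
```python
from h import *
p=snapshot("scene"); im=cv2.resize(p["color"],None,fx=4,fy=4,interpolation=cv2.INTER_CUBIC)
save({"color":im[600:1160,680:1280]},"e")
```

```text
(no output)
```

View pics/e.png

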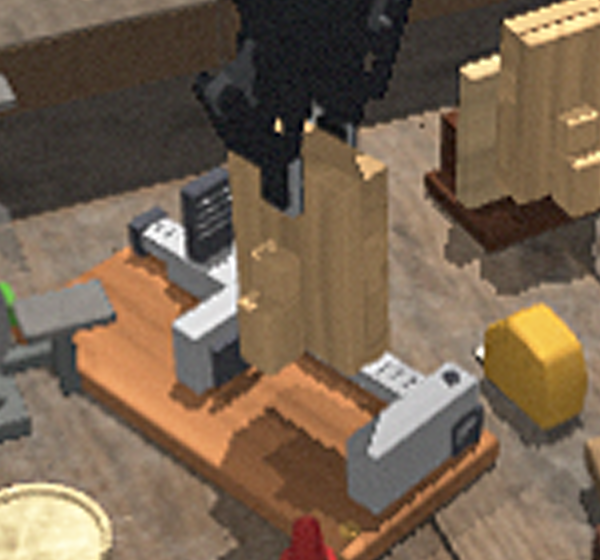

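The corbel faces the caliper's -x side at about (265,300) and the slab hangs between the jaws with room on both sides. Lowering it.

play_rows([
  [-1,[0,0,8],0],
  [-1,[0,0,15],0],
  [-1,[0,0,15],0],
  [-1,[0,0,15],0],
  [-1,[0,0,10],0],
  [-1,[0,0,5],0],
  [-1,[0,0,2],0],
  [-1,[0,0,0],0],
  [-1,[0,0,0],0],
])

```text
time: 12.05
tool_pos: [435.7, 87.5, 123.7]
tcp_rot: [180.0, -0.1, 9.2]
ft_force: [0.4, -0.5, -1.5]
finger_gap: 31.2
grip_force: 60.1
```

play_rows([
  [-1,[0,0,1],0],
  [-1,[0,0,1],0],
  [-1,[0,0,1],0],
  [-1,[0,0,0],0],
])

```text
time: 12.38
tool_pos: [435.2, 87.5, 120.0]
tcp_rot: [-180.0, -0.0, 9.2]
ft_force: [0.0, -0.2, -1.7]
finger_gap: 31.3
grip_force: 60.1
```

play_rows([
  [-1,[0,0,1],0],
  [-1,[0,0,0.5],0],
  [-1,[0,0,0.5],0],
  [-1,[0,0,0],0],
])

```text
time: 12.72
tool_pos: [435.4, 87.4, 118.3]
tcp_rot: [180.0, -0.0, 9.2]
ft_force: [-1.7, -1.0, 1.6]
finger_gap: 30.6
grip_force: 60.4
```

play_rows([
  [-1,[-1.5,0,0],0],
  [-1,[-1.5,0,0],0],
  [-1,[-1,0,0],0],
  [-1,[0,0,0],0],
])

```text
time: 13.05
tool_pos: [431.4, 86.8, 118.3]
tcp_rot: [-180.0, -0.1, 9.2]
ft_force: [1.1, 0.2, 0.1]
finger_gap: 31.1
grip_force: 60.5
```

play_rows([
  [-1,[-0.7,0,0],0],
  [-1,[-0.7,0,0],0],
  [-1,[-0.6,0,0],0],
  [-1,[0,0,0],0],
])

```text
time: 13.38
tool_pos: [429.5, 86.5, 118.2]
tcp_rot: [180.0, -0.0, 9.2]
ft_force: [1.8, 0.2, 1.3]
finger_gap: 31.0
grip_force: 60.6
```

play_rows([
  [-1,[-0.5,0,0],0],
  [-1,[-0.5,0,0],0],
  [-1,[0,0,0],0],
])

```text
time: 13.63
tool_pos: [429.1, 86.5, 118.3]
tcp_rot: [180.0, -0.1, 9.2]
ft_force: [5.1, 0.5, 0.2]
finger_gap: 31.0
grip_force: 60.2
```

play_rows([
  [-1,[-0.5,0,0],0],
  [-1,[0,0,0],0],
  [1,[0,0,0],0],
  [1,[0,0,0],0],
  [1,[0,0,0],0],
  [1,[0,0,0],0],
  [1,[0,0,0],0],
  [1,[0,0,0],0],
  [1,[0,0,0],0],
  [1,[0,0,0],0],
])

```text
time: 14.47
tool_pos: [427.8, 86.2, 118.0]
tcp_rot: [-180.0, 0.0, 9.2]
ft_force: [-0.0, -0.2, 0.6]
finger_gap: 85.6
grip_force: 0.0
```

play_rows([
  [1,[0,0,-8],0],
  [1,[0,0,-20],0],
  [1,[0,0,-25],0],
  [1,[0,0,-25],0],
  [1,[0,0,-20],0],
  [1,[0,0,-8],0],
  [1,[0,0,0],0],
])

```text
time: 15.05
tool_pos: [429.3, 86.4, 226.8]
tcp_rot: [180.0, -0.3, 9.2]
ft_force: [0.8, -0.0, 0.8]
finger_gap: 85.6
grip_force: 0.0
```

play_rows([
  [1,[0,0,0],-0.12],
  [1,[0,0,0],-0.124],
  [1,[0,0,0],-0.124],
  [1,[0,0,0],-0.124],
  [1,[0,0,0],-0.124],
  [1,[0,0,0],-0.124],
  [1,[0,0,0],-0.124],
  [1,[0,0,0],-0.124],
  [1,[0,0,0],-0.124],
  [1,[0,0,0],-0.124],
  [1,[0,0,0],-0.124],
  [1,[0,0,0],-0.124],
])

```text
time: 16.05
tool_pos: [426.9, 86.2, 222.1]
tcp_rot: [-179.8, 0.0, 94.6]
ft_force: [0.2, 0.1, -0.3]
finger_gap: 85.5
grip_force: 0.0
```

play_rows([
  [1,[0,0,0],-0.085],
  [1,[0,0,0],0],
  [1,[-7,20,0],0],
  [1,[-9,27,0],0],
  [1,[-9,28,0],0],
  [1,[-9,28,0],0],
  [1,[-9,27,0],0],
  [1,[-7,20,0],0],
  [1,[0,0,0],0],
  [1,[0,0,0],0],
  [1,[0,0,0],0],
])

```text
time: 16.97
tool_pos: [582.8, 60.7, 222.8]
tcp_rot: [-179.9, -0.0, 99.0]
ft_force: [-0.3, 0.6, 0.7]
finger_gap: 85.3
grip_force: 0.0
```

```bash
cat > f6.py <<'E'
from fit import *
s=sense(); t=s["tool_pos"]; print(np.round(t,1),np.round(s["tcp_rot"],2),s["ft_force"])
for n in ("scene","top"):
  p=snapshot(n)
  for q in ("bracket","bracket_top","jaw_tab","pad_face"):
    r=pinpoint(q,p); print(n,q,[(round(d["p"],2),np.round(w(p,d["xyz"]))) for d in r[:1]])
  if n=="scene":
    im=cv2.resize(p["color"],None,fx=4,fy=4,interpolation=cv2.INTER_CUBIC)
    save({"color":im[600:1160,680:1280]},"g%d"%(s["time"]*10))
E
python3 f6.py; ls pics
```

```text
[582.8  60.7 222.8] [-1.7987e+02 -3.0000e-02  9.9010e+01] [-0.34702449  0.63123088  0.74005754]
scene bracket [(0.69, array([434.,  88.,  19.]))]
scene bracket_top [(0.74, array([434.,  82., 148.]))]
scene jaw_tab [(0.81, array([586.,  61.,  92.]))]
scene pad_face [(0.5, array([501., 100.,  41.]))]
top bracket [(0.6, array([432.,  87.,  21.]))]
top bracket_top [(0.62, array([440.,  85., 150.]))]
top jaw_tab []
top pad_face [(0.58, array([497.,  95.,  44.]))]
a.png
d.png
e.png
g169.png
mask.png
ov.png
s.png
t.png
```

play_rows([
  [1,[0,2,15],0],
  [1,[0,0,25],0],
  [1,[0,0,30],0],
  [1,[0,0,30],0],
  [1,[0,0,22],0],
  [1,[0,0,15],0],
  [1,[0,0,8],0],
  [1,[0,0,2],0],
  [1,[0,0,0],0],
  [1,[0,0,0],0],
], force=30)

```text
time: 18.3
tool_pos: [586.8, 60.9, 78.5]
tcp_rot: [179.9, 0.0, 99.1]
ft_force: [0.7, -0.2, -1.3]
finger_gap: 85.3
grip_force: 0.0
```

play_rows([
  [-1,[0,0,0],0],
  [-1,[0,0,0],0],
  [-1,[0,0,0],0],
  [-1,[0,0,0],0],
  [-1,[0,0,0],0],
  [-1,[0,0,0],0],
  [-1,[0,0,0],0],
  [-1,[0,0,0],0],
  [-1,[0,0,0],0],
  [-1,[0,0,0],0],
  [-1,[0,0,0],0],
])

```text
time: 19.22
tool_pos: [585.6, 60.9, 77.2]
tcp_rot: [-180.0, 0.0, 99.1]
ft_force: [-2.5, -0.3, 4.6]
finger_gap: 13.5
grip_force: 30.9
```

play_rows([
  [-1,[0,-1,0],0],
  [-1,[0,-2,0],0],
  [-1,[0,-2,0],0],
  [-1,[0,-2,0],0],
  [-1,[0,-2,0],0],
  [-1,[0,-2,0],0],
  [-1,[0,-2,0],0],
  [-1,[0,-2,0],0],
  [-1,[0,0,0],0],
])

```text
time: 19.97
tool_pos: [572.4, 58.7, 77.3]
tcp_rot: [179.8, 0.0, 99.1]
ft_force: [7.4, 0.7, -2.5]
finger_gap: 13.4
grip_force: 30.0
```

play_rows([
  [-1,[0,-0.5,0],0],
  [-1,[0,-0.5,0],0],
  [-1,[0,-0.5,0],0],
  [-1,[0,-0.5,0],0],
])

```text
time: 20.3
tool_pos: [570.8, 58.5, 77.3]
tcp_rot: [179.8, 0.0, 99.1]
ft_force: [9.8, 1.7, -4.1]
finger_gap: 13.4
grip_force: 29.8
```

play_rows([
  [-1,[0,-0.5,0],0],
  [-1,[0,-0.5,0],0],
  [-1,[0,-0.5,0],0],
  [-1,[0,-0.5,0],0],
])

```text
time: 20.63
tool_pos: [568.9, 58.1, 77.3]
tcp_rot: [179.8, 0.0, 99.1]
ft_force: [9.1, 1.7, -4.0]
finger_gap: 13.5
grip_force: 29.8
```

play_rows([
  [-1,[0,-0.5,0],0],
  [-1,[0,-0.5,0],0],
  [-1,[0,-0.5,0],0],
  [-1,[0,-0.5,0],0],
])

```text
time: 20.97
tool_pos: [566.9, 57.8, 77.3]
tcp_rot: [179.8, 0.0, 99.1]
ft_force: [9.0, 1.4, -4.1]
finger_gap: 13.7
grip_force: 29.8
```

play_rows([
  [-1,[0,-0.5,0],0],
  [-1,[0,-0.5,0],0],
  [-1,[0,-0.5,0],0],
  [-1,[0,-0.5,0],0],
])

```text
time: 21.3
tool_pos: [565.0, 57.5, 77.3]
tcp_rot: [179.7, 0.0, 99.1]
ft_force: [10.1, 1.3, -5.1]
finger_gap: 13.7
grip_force: 29.7
```

```bash
python3 f6.py
```

```text
[565.   57.5  77.3] [1.7975e+02 1.0000e-02 9.9110e+01] [10.14470471  1.26761057 -5.12420076]
scene bracket [(0.56, array([435.,  87.,  20.]))]
scene bracket_top [(0.88, array([435.,  83., 148.]))]
scene jaw_tab [(0.67, array([566.,  59.,  92.]))]
scene pad_face [(0.56, array([481.,  95.,  44.]))]
top bracket [(0.76, array([429.,  90.,  18.]))]
top bracket_top [(0.69, array([438.,  85., 151.]))]
top jaw_tab [(0.5, array([435.,  85., 151.]))]
top pad_face []
```

play_rows([
  [-1,[0,-0.5,0],0],
  [-1,[0,-0.5,0],0],
  [-1,[0,0,0],0],
])

```text
time: 22.05
tool_pos: [564.1, 57.3, 77.3]
tcp_rot: [179.7, 0.0, 99.1]
ft_force: [10.0, 1.0, -4.8]
finger_gap: 13.2
grip_force: 29.7
```

play_rows([
  [-1,[0,-0.5,0],0],
  [-1,[0,-0.5,0],0],
  [-1,[0,0,0],0],
])

```text
time: 22.3
tool_pos: [563.2, 57.2, 77.3]
tcp_rot: [179.7, 0.0, 99.1]
ft_force: [10.7, 2.1, -4.7]
finger_gap: 13.2
grip_force: 29.7
```

play_rows([
  [-1,[0,-0.5,0],0],
  [-1,[0,-0.5,0],0],
  [-1,[0,0,0],0],
])

```text
time: 22.55
tool_pos: [562.3, 57.1, 77.3]
tcp_rot: [179.7, 0.0, 99.1]
ft_force: [9.9, 1.8, -6.2]
finger_gap: 13.6
grip_force: 29.6
```

```bash
python3 f6.py; ls pics
```

```text
[562.3  57.1  77.3] [1.7972e+02 1.0000e-02 9.9110e+01] [ 9.93862258  1.8033037  -6.18764016]
scene bracket [(0.62, array([433.,  87.,  21.]))]
scene bracket_top [(0.73, array([434.,  81., 148.]))]
scene jaw_tab [(0.58, array([560.,  59.,  89.]))]
scene pad_face [(0.42, array([483.,  93.,  44.]))]
top bracket [(0.83, array([430.,  89.,  19.]))]
top bracket_top [(0.73, array([436.,  88., 152.]))]
top jaw_tab [(0.89, array([561.,  58.,  91.]))]
top pad_face [(0.7, array([562.,  58.,  91.]))]
a.png
d.png
e.png
g169.png
g213.png
g225.png
mask.png
ov.png
s.png
t.png
```

```bash
cat > z.py <<'E'
import sys
from h import *
p=snapshot("scene"); acc=p["color"].astype(float)
for i in range(3): acc+=snapshot("scene")["color"]
im=cv2.resize((acc/4).astype(np.uint8)[195:270,200:290],None,fx=8,fy=8,interpolation=cv2.INTER_CUBIC)
save({"color":im},sys.argv[1])
E
python3 z.py z1
```

```text
(no output)
```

View pics/z1.png

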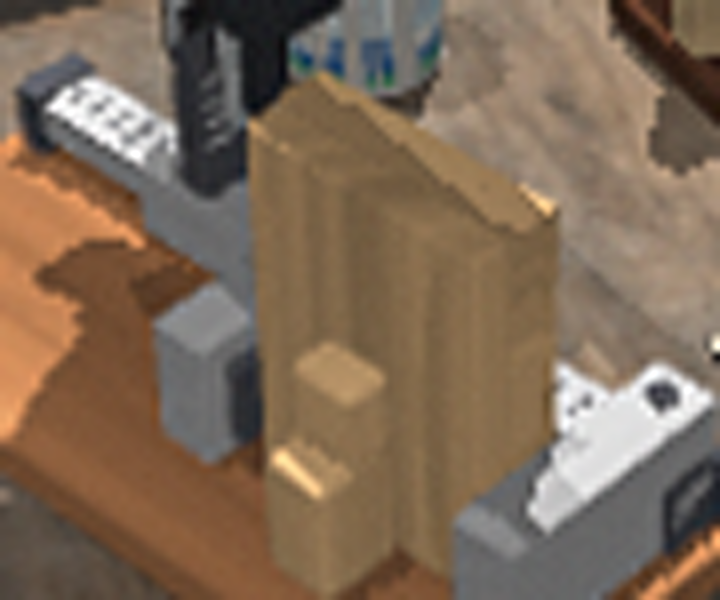

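play_rows([
  [-1,[0,-0.5,0],0],
  [-1,[0,-0.5,0],0],
  [-1,[0,0,0],0],
])

```text
time: 23.5
tool_pos: [561.4, 56.9, 77.3]
tcp_rot: [179.7, 0.0, 99.1]
ft_force: [11.7, 1.8, -6.6]
finger_gap: 13.8
grip_force: 29.6
```

play_rows([
  [-1,[0,-0.5,0],0],
  [-1,[0,-0.5,0],0],
  [-1,[0,0,0],0],
])

```text
time: 23.75
tool_pos: [560.5, 56.8, 77.3]
tcp_rot: [179.7, 0.0, 99.1]
ft_force: [11.6, 1.6, -6.7]
finger_gap: 13.4
grip_force: 29.6
```

```bash
cat > f7.py <<'E'
from fit import *
F=[];T=[]
for i in range(6): 
    p=snapshot("scene" if i<3 else "top"); s=sense(); F.append(s["ft_force"]); T.append(s["tool_pos"])
    for q in ("bracket","pad_face"):
        r=pinpoint(q,p); print(q,[(round(d["p"],2),np.round(w(p,d["xyz"])).astype(int).tolist()) for d in r[:1]])
f=np.mean(F,0); print(np.round(f,2),"Fy",round(.987*f[0]+.158*f[1],2),np.round(np.mean(T,0),2))
E
python3 f7.py
```

```text
bracket [(0.56, [433, 85, 20])]
pad_face [(0.61, [481, 93, 41])]
bracket [(0.65, [433, 86, 22])]
pad_face [(0.41, [483, 96, 42])]
bracket [(0.83, [435, 89, 21])]
pad_face [(0.65, [525, -172, 35])]
bracket [(0.58, [428, 87, 21])]
pad_face [(0.67, [523, -170, 29])]
bracket []
pad_face [(0.71, [399, -45, -1])]
bracket [(0.72, [428, 86, 21])]
pad_face [(0.53, [560, 58, 91])]
[12.18  2.13 -6.49] Fy 12.36 [560.52  56.77  77.32]
```

play_rows([
  [-1,[0,-0.6,0],0],
  [-1,[0,-0.6,0],0],
  [-1,[0,0,0],0],
])

```text
time: 24.9
tool_pos: [559.5, 56.6, 77.3]
tcp_rot: [179.7, 0.0, 99.1]
ft_force: [14.1, 1.7, -6.9]
finger_gap: 13.2
grip_force: 29.5
```

```bash
python3 f7.py|tail -1; python3 z.py z2
```

```text
[12.59  1.77 -7.14] Fy 12.7 [559.47  56.58  77.32]
```

View pics/z2.png

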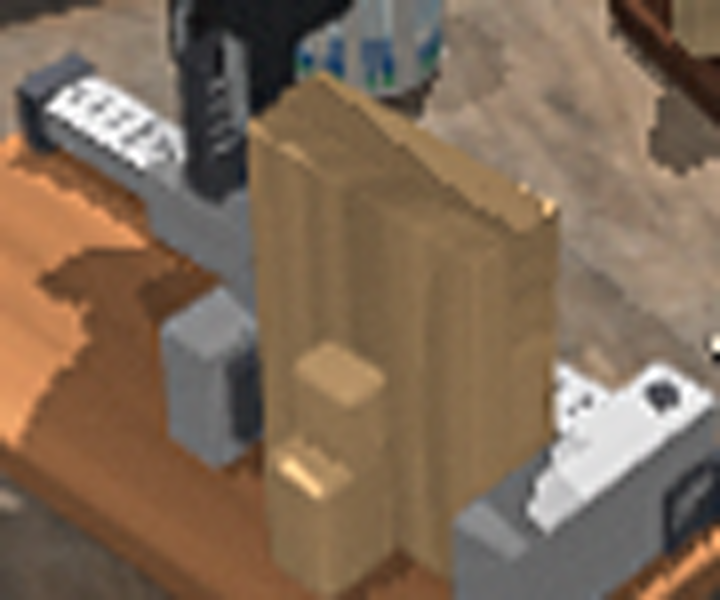

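play_rows([
  [-1,[0,-0.5,0],0],
  [-1,[0,0,0],0],
  [-1,[0,0.9,0],0],
  [-1,[0,0.9,0],0],
  [-1,[0,0,0],0],
  [-1,[0,0,0],0],
])

```text
time: 26.5
tool_pos: [559.0, 56.5, 77.3]
tcp_rot: [179.9, 0.0, 99.1]
ft_force: [4.6, 0.4, -0.8]
finger_gap: 13.5
grip_force: 30.5
```

```bash
python3 f7.py|tail -1
```

```text
[ 6.11  0.35 -1.04] Fy 6.08 [559.05  56.52  77.27]
```

Jaw stays put with the tool relaxed, so I can release slowly and lift.

play_rows([
  [-1,[0,0.8,0],0],
  [-1,[0,0,0],0],
  [1,[0,0,0],0],
  [1,[0,0,0],0],
  [1,[0,0,0],0],
  [1,[0,0,0],0],
  [1,[0,0,0],0],
  [1,[0,0,0],0],
  [1,[0,0,0],0],
  [1,[0,0,0],0],
])

```text
time: 28.23
tool_pos: [559.0, 56.6, 77.0]
tcp_rot: [-180.0, -0.0, 99.1]
ft_force: [1.0, -0.3, 0.2]
finger_gap: 86.0
grip_force: 0.0
```

play_rows([
  [1,[0,0,-10],0],
  [1,[0,0,-25],0],
  [1,[0,0,-35],0],
  [1,[0,0,-35],0],
  [1,[0,0,-35],0],
  [1,[0,0,-20],0],
  [1,[0,0,0],0],
])

```text
time: 28.82
tool_pos: [562.1, 56.7, 244.9]
tcp_rot: [179.4, 0.1, 99.1]
ft_force: [0.6, 0.8, 0.8]
finger_gap: 85.7
grip_force: 0.0
```

```bash
python3 f7.py
cat > f8.py <<'E'
from fit import *
sc=snapshot("scene"); tp=snapshot("top")
for q in ("jaw_tab","spare","spray_can","wax_tin","tape_measure"):
    print(q,[np.round(w(p,pinpoint(q,p)[0]["xyz"])).tolist() if pinpoint(q,p) else None for p in(sc,tp)])
E
python3 f8.py; python3 z.py z3
```

```text
bracket [(0.95, [434, 85, 20])]
pad_face [(0.43, [485, 97, 43])]
bracket [(0.81, [433, 87, 20])]
pad_face [(0.56, [480, 98, 42])]
bracket [(0.98, [437, 87, 22])]
pad_face [(0.5, [483, 95, 44])]
bracket [(0.75, [429, 86, 20])]
pad_face []
bracket [(0.78, [428, 92, 15])]
pad_face []
bracket [(0.87, [431, 87, 20])]
pad_face [(0.21, [434, 87, 152])]
[ 0.23  0.04 -0.26] Fy 0.23 [559.03  56.65 237.1 ]
jaw_tab [[561.0, 59.0, 90.0], None]
spare [[525.0, -169.0, 39.0], [523.0, -175.0, 32.0]]
spray_can [[641.0, -47.0, 3.0], [436.0, 64.0, 53.0]]
wax_tin [[410.0, 291.0, -2.0], None]
tape_measure [[403.0, -50.0, -3.0], None]
```

View pics/z3.png

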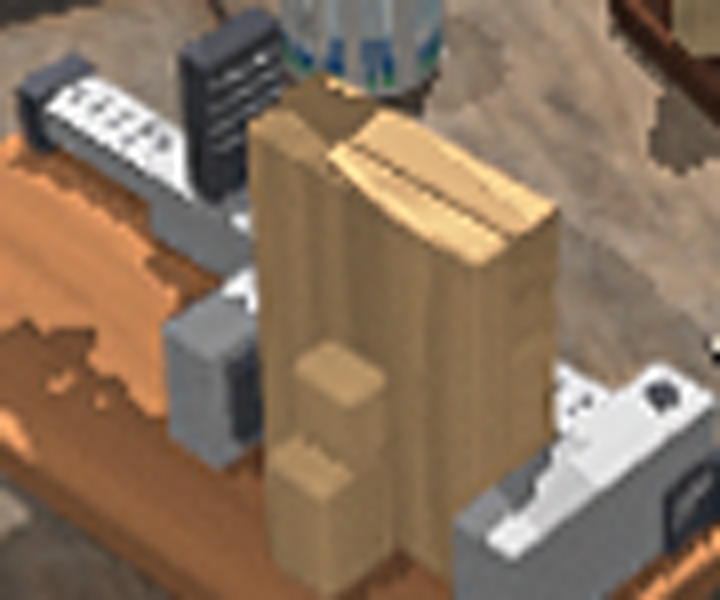

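The jaw and bracket look the same as before release: the bracket stands upright between the jaws. Force and travel both put the pad about 5 mm in.

```bash
python3 -c "from bench import *; print(hand_in())"
```

```text
the job is handed in; nothing more can be done
None
```

I handed the job in with the wide bracket standing upright in the caliper, held against the fixed jaw. The sprung pad is about 5 mm in, estimated from push force and jaw travel because I could not read it directly. The spare is still on its studs, I saw nothing else moved, and the robot is clear.

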